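Fit the feed cam onto the duplicator feeder's D shaft

TASK

Fit the orange feed cam onto the upright D-shaped shaft of the beige diskette feeder: hub up, turned so that the flat in its bore matches the flat on the shaft, and slid fully down until it sits flush on the shaft's dark collar. Let go of it and back away, and leave the mug, the diskette, the hex key and the jacket where they lie.

Things in the scene. Friction and masses are not known exactly. Their poses are not given: they have to be found in the camera images.
- cam_mid (a point): Orange plastic cam, about 140 g, hub up on the bench. Point on its bore axis, 20 mm above its underside (half its height); z up. Lower 10 mm: pear-shaped plate. Upper 30 mm: square hub, 46 mm across, faces normal to x and y; grip either pair, above the plate. D bore right through: 28 mm diameter, its flat 7.5 mm from the axis on the +x side, the same side as the nose.
- cam_nose (a point): White dot on top of the cam plate's nose: 45 mm from the bore axis toward the cam's +x, 10 mm above its underside. The plate is a circle of 34 mm radius about the axis, drawn out to a rounded nose ending 55 mm from the axis.
- shaft: Fixed upright steel D shaft, 26 mm diameter; it does not turn. Origin on its axis at the top of its dark 60 mm collar, 60 mm above the bench, where the cam's underside must land; z up. The flat is 6.5 mm from the axis and faces +x; a white line on the collar runs from the shaft toward +x. About 1 mm play all round in the cam's bore.
- shaft_tip (a point): Centre of the shaft's top end, on its axis, 46 mm above the collar. The top 5 mm taper inward as a lead-in, by 3 mm in radius and 2 mm on the flat.
- feeder: Beige feeder, fixed, 250 x 150 mm, 50 mm high; origin on the bench under the shaft axis. It reaches 60 mm to -x, 190 mm to +x, 75 mm to either side in y. A 4 mm dark plate lies round the shaft. A steel tray with three blue diskettes, 80 mm above the bench at its rim, begins 82 mm from the axis on the +x side.
- mug: Black mug, 80 mm across, 92 mm high, handle toward its +y; origin at the centre of its underside. Leave it alone.
- diskette: Blue 3.5 inch diskette, 94 x 90 x 3.5 mm, flat on the bench; origin at the centre of its underside. Leave it alone.
- hexkey: Chrome L-shaped hex key of 6 mm thickness lying on the bench, 90 mm along x with a 30 mm short arm; origin near the middle of the long arm, on the bench. Leave it alone.
- jacket: Cream head-cleaning disk jacket, 104 x 98 x 4 mm, flat on the bench; origin at the centre of its underside. Leave it alone.

How it is judged:
At the end, for the whole second after the job is handed in: The cam is on the shaft, hub up and level (within 0.08 rad), its axis within 3 mm of the shaft's, its flat matching the shaft's flat (within 0.25 rad, nose on the side the flat faces), and its underside down on the collar (gap under 2.5 mm) (horizontal distance between cam_mid and shaft below 0.003 m and z of cam_mid in the frame of shaft between 0.017 and 0.0225 m and angle between cam_mid's own z axis and vertical below 0.08 rad and x of cam_nose in the frame of shaft above 0.035 m and angle between the x axis of cam_mid and the x axis of shaft, either way round below 0.25 rad); the robot touches nothing.
It fails at once if the mug is moved more than 30 mm (distance of mug from where it was at the start of the episode above 0.03 m).
It fails at once if the diskette is moved more than 30 mm (distance of diskette from where it was at the start of the episode above 0.03 m).
It fails at once if the hexkey is moved more than 30 mm (distance of hexkey from where it was at the start of the episode above 0.03 m).
It fails at once if the jacket is moved more than 30 mm (distance of jacket from where it was at the start of the episode above 0.03 m).
It also fails if it takes over 38 s, if anything falls off the work surface, if the arm or the gripper's body presses on something with over 40 N, if the wrist force passes 120 N, or if a joint passes its speed limit or range.

ROBOT

A 6-joint arm with a two-finger parallel gripper is mounted at the origin on the work surface. World frame = base frame: x ahead of the robot, y to its left, z up, the work surface at z = 0. Lengths are in m, angles in rad, forces in N, time in s.
With the tool pointing down it reaches from about 0.35 to 0.775 m from the base axis. Payload 7.3 kg.
Tool frame: the origin (TCP) lies at the very end of the fingers, on their centre line; the grasp point (between the pads) lies 19 mm behind it; z points along the fingers, y is the line along which they close (so a half turn about z gives the same grasp; the last joint's range is limited). The gripper opens to 92 mm and grips with 3 to 60 N. Pads are 19 mm wide; open, the fingers measure 130 mm over their backs; the gripper's body (75 mm by 190 mm) begins 47 mm behind the grasp point.
Start: joints at [1.203, 0.342, 1.524, -0, 1.275, -0.146], TCP at [0.115, 0.512, 0.227] pointing down, gripper open.
Joint ranges: [-2.53, 2.53], [-0.77, 2.02], [0.04, 2.7], [-1, 4.14], [0.28, 2.66], [-3.11, 3.11]. Speed limits (rad/s): [2.57, 2.57, 3.14, 3.14, 3.14, 3.14].

INTERFACE

Orientations are given as [roll, pitch, yaw] about the fixed x, y, z axes, in that order (R = Rz(yaw) Ry(pitch) Rx(roll)).
In Python, from cell import observe, read_camera, get_calibration, hand_in, search_frame gives the robot as it stands.
- The arm moves only by the tool step_arm, never from a script. Its argument "commands" is a list of rows, each an object with "translation": the shift along the tool's x, y, z in mm, a list of three; "roll": the turn about the tool's z in rad. In form: [{"translation": [x, y, z], "roll": roll}, ...]. A call has 1 to 20 rows; each row shifts and turns the commanded pose from where the row before left it, along the tool's axes as they then stand; what a row does not reach is not made up. A row lasts 1/12 s, in which the tool goes at most 41.7 mm and 7.16 degrees, less where a joint would pass 70% of its speed; a pose out of reach is approached as far as the arm can. A call is refused whole if a number of a shift passes 41.7 or a number of a turn 0.125, either way. A call with a gripper value outside its range is refused whole. "fingers" is the opening, from 0 (shut) to 1 (fully open), set as the call begins (left out, the last holds). The fingers move at their own pace and stop on an object; "grip_force" is the grip in N (left out, the last holds). Time passes only in rows, so rows that do not move let the fingers close. It gives the time, the measured TCP pose, the force, the opening and the grip force at its end, in the units of the state.
- observe(): the state, without advancing time (a new reading comes with each control period).
- read_camera(name): name is "scene" or "top" or "wrist"; returns the picture (400x640x3 uint8, red, green, blue); there is no depth.
- get_calibration(name): a dict with "camera_matrix" (3x3 intrinsics, pixels), "world_from_camera" (4x4, takes a point from camera to world coordinates). Camera axes: x right, y up, looking along -z (the intrinsics and any distortion apply to the point x, -y, -z); pixel columns grow to the right and rows downward; lengths in m; the calibration is good to about 2 mm. A picture is of the moment at which its call begins: read the wrist's pose just before it. get_calibration takes no time and is no camera call; for the wrist camera it gives the pose at the moment of the call.
- hand_in(): hands the job in; it is judged then, once.
Trained networks look in the newest picture that a camera, given by its name, has taken for a name from the list of things; names that differ only in an ending like _2 or _b are one class to them, and where a whole thing is asked for, a point or a joint stands for the part that bears it (a point fixed in the world has none). Each returns a list of dicts, best first, with "confidence" (0 to 1); they miss things now and then, are a little off and sometimes report something else, mostly with a low value. They report only what shows in the picture. A call takes as long as a camera call.
- search_frame(camera, name): "at" ([x, y, z] in m, in world coordinates, good to about 4 mm: the middle of the surface that is visible of it).
The state is a dict: "time": time; "qpos": joint angles; "qvel": joint speeds; "joint_efforts": joint torques, N m; "tool_pos": TCP position; "tool_rot": TCP orientation; "contact_force": force on the tool from outside, world axes, zero at the start; "torque": the same for the moment, N m; "opening": finger opening in m; "grip_force": force on a finger pad.
Only numpy, scipy, OpenCV 4.12 (cv2) and the standard library are available. Lean on these libraries where they do the work, as an engineer would, in place of code of your own. Each camera call takes 0.05 s, during which the arm holds its last target. There are 200 camera calls.

## Working session

There is one attempt and no reset: what is moved stays moved. The work goes in short steps, Python scripts to look and compute and a tool call to move; the robot and the scene stay as the last step left them, time stands still between calls to the robot, and variables do not carry over. Pictures are saved under pics/ and viewed, at most 10 in all, crops included, and the job is handed in when it is done.

Besides the shell and the picture viewer there is one more tool, called after "Call:" as name(argument=value, ...) on one line, values as JSON. step_arm: Moves the arm, as the interface text tells. Its arguments: {"type":"object","properties":{"commands":{"type":"array"},"fingers":{"type":"number"},"grip_force":{"type":"number"}},"required":["commands"]}

```bash
mkdir -p pics
python3 - <<'E'
from cell import *
import cv2,numpy as np
s=observe();print(s['time'],s['tool_pos'],s['tool_rot'],s['opening'])
ims=[]
for c in ['scene','top']:
    im=read_camera(c);cv2.imwrite(f'pics/{c}0.png',im[:,:,::-1])
    k=get_calibration(c);print(c,np.round(k['camera_matrix'],1).tolist(),np.round(k['world_from_camera'],3).tolist())
    for n in ['cam_mid','cam_nose','shaft','shaft_tip','mug','feeder']:
        print(n,[(np.round(d['at'],4).tolist(),round(d['confidence'],2)) for d in search_frame(c,n)[:2]])
E
```

```text
0.0 [0.11531093 0.51176573 0.22603334] [-3.14005553e+00 -2.37528263e-04  2.91982612e+00] 0.09171639475431684
scene [[449.4, 0.0, 312.7], [0.0, 449.4, 202.1], [0.0, 0.0, 1.0]] [[0.879, -0.388, 0.278, 0.94], [0.477, 0.723, -0.5, -0.573], [-0.007, 0.571, 0.821, 1.037], [0.0, 0.0, 0.0, 1.0]]
cam_mid [([0.4714, -0.2437, 0.0203], 0.75)]
cam_nose [([0.4767, -0.2474, 0.0215], 0.63)]
shaft [([0.5328, 0.0918, 0.0642], 0.85), ([0.4799, -0.2482, 0.0201], 0.47)]
shaft_tip []
mug [([0.4427, -0.4015, 0.0555], 0.82), ([0.5686, 0.4174, 0.0022], 0.59)]
feeder [([0.6188, 0.0612, 0.0493], 0.72), ([0.4731, -0.2421, 0.0178], 0.31)]
top [[403.3, 0.0, 317.6], [0.0, 403.3, 197.9], [0.0, 0.0, 1.0]] [[-0.021, 0.99, -0.142, 0.44], [-1.0, -0.018, 0.023, 0.018], [0.02, 0.142, 0.99, 1.244], [0.0, 0.0, 0.0, 1.0]]
cam_mid [([0.468, -0.2325, 0.0122], 0.64)]
cam_nose [([0.4674, -0.2326, 0.0102], 0.84)]
shaft [([0.5289, 0.0932, 0.0622], 0.64)]
shaft_tip [([0.5278, 0.0977, 0.0586], 0.72)]
mug [([0.4498, -0.4149, 0.0422], 0.93)]
feeder [([0.6029, 0.0953, 0.0518], 0.84)]
```

View pics/top0.png

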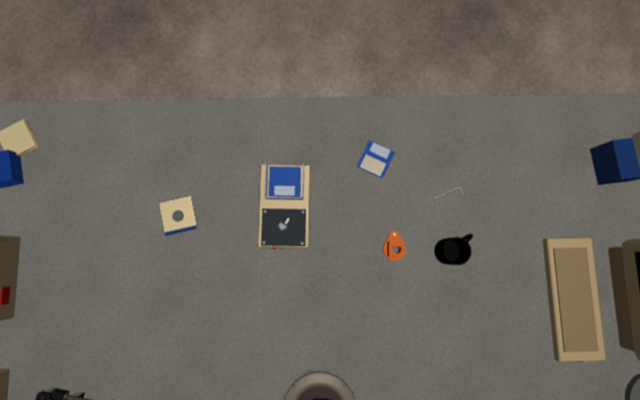

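View pics/scene0.png

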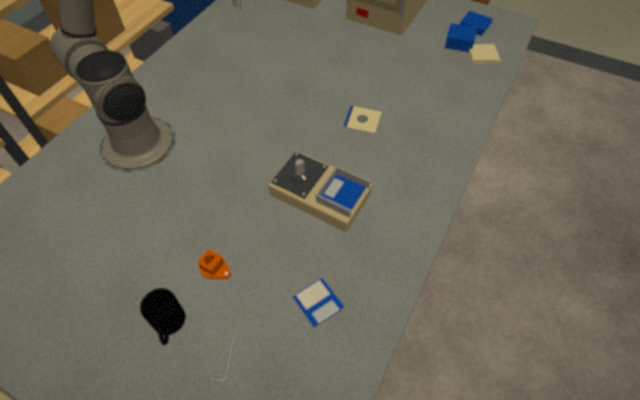

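```bash
cat > h.py <<'E'
from cell import *
import cv2,numpy as np
from scipy.spatial.transform import Rotation as Ro
def ray(c,uv,z,cal=None):
    k=cal or get_calibration(c);K=np.array(k['camera_matrix']);T=np.array(k['world_from_camera'])
    d=np.linalg.inv(K)@[uv[0],uv[1],1];d=T[:3,:3]@(d*[1,-1,-1]);o=T[:3,3]
    return o+d*(z-o[2])/d[2]
def proj(c,p,cal=None):
    k=cal or get_calibration(c);K=np.array(k['camera_matrix']);T=np.array(k['world_from_camera'])
    q=T[:3,:3].T@(np.array(p)-T[:3,3]);q=K@(q*[1,-1,-1]);return q[:2]/q[2]
def totool(p,yaw=None):
    s=observe();R=Ro.from_euler('xyz',s['tool_rot']).as_matrix()
    print('t',round(s['time'],2),'pos',np.round(s['tool_pos'],4),'rot',np.round(s['tool_rot'],4),'shift mm',np.round(1000*R.T@(np.array(p)-s['tool_pos']),1),
      'roll',None if yaw is None else round((s['tool_rot'][2]-yaw+np.pi)%(2*np.pi)-np.pi,4))
E
python3 - <<'E'
from h import *
k=get_calibration('wrist');s=observe()
R=Ro.from_euler('xyz',s['tool_rot']).as_matrix();T=np.array(k['world_from_camera'])
print(np.round(R.T@(T[:3,3]-s['tool_pos']),3),np.round(R.T@T[:3,:3],3).tolist(),np.array(k['camera_matrix']).tolist())
totool([.46,.09,.27],np.pi)
# top image crops
a=cv2.imread('pics/top0.png')
A=cv2.resize(a[200:260,255:315],None,fx=6.6,fy=6.6,interpolation=2);B=cv2.resize(a[218:278,365:425],None,fx=6.6,fy=6.6,interpolation=2)
cv2.imwrite('pics/crop.png',np.hstack([A,B]))
for uv,z in [((394,234),.01),((395,250),.04)]: print(ray('top',uv,z))
E
```

```text
[ 0.069 -0.001 -0.158] [[-0.001, 0.967, 0.255], [1.0, 0.001, 0.0], [-0.0, 0.255, -0.967]] [[280.48722166348773, 0.0, 314.2309859561888], [0.0, 280.48722166348773, 196.34660967439524], [0.0, 0.0, 1.0]]
t 0.7 pos [0.1155 0.5122 0.2268] rot [3.1415 0.     2.9198] shift mm [-428.9 -336.   -43.3] roll -0.2218
[ 0.50160407 -0.24233447  0.01      ]
[ 0.45265961 -0.23671937  0.04      ]
```

View pics/crop.png

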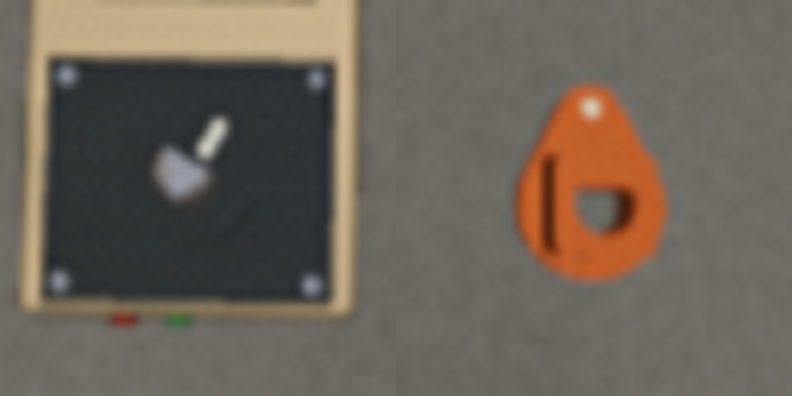

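Call:
step_arm(commands=[{"translation": [-31, -20, -1], "roll": 0}, {"translation": [-31, -20, -1], "roll": 0}, {"translation": [-31, -20, -1], "roll": 0}, {"translation": [-31, -20, -1], "roll": 0}, {"translation": [-31, -20, -1], "roll": 0}, {"translation": [-31, -20, -1], "roll": 0}, {"translation": [-31, -20, -1], "roll": 0}, {"translation": [-31, -20, -1], "roll": 0}, {"translation": [-31, -20, -1], "roll": 0}, {"translation": [-31, -20, -1], "roll": 0}, {"translation": [-31, -20, -1], "roll": 0}, {"translation": [-31, -20, -1], "roll": 0}, {"translation": [-31, -20, -1], "roll": 0}, {"translation": [-31, -20, -1], "roll": 0}, {"translation": [-31, -20, -1], "roll": 0}, {"translation": [-31, -20, -1], "roll": 0}, {"translation": [0, 0, 0], "roll": 0}, {"translation": [0, 0, 0], "roll": 0}], fingers=1)

```text
time: 2.2
tool_pos: [0.5297, 0.0895, 0.2422]
tool_rot: [3.142, -0.001, 2.917]
contact_force: [0.1, 0.3, -0.2]
opening: 0.0919
grip_force: 0.0
```

Run:
```python
from h import *
s=observe();print(s['time'],s['tool_pos'],s['tool_rot'],np.abs(s['qvel']).max())
cal=get_calibration('wrist');im=read_camera('wrist');np.save('cal1.npy',cal,allow_pickle=True)
cv2.imwrite('pics/w1.png',im[:,:,::-1])
u=proj('wrist',[.53,.096,.08],cal).astype(int);print(u)
x0,y0=u[0]-60,u[1]-60;print('crop',x0,y0)
cv2.imwrite('pics/w1c.png',cv2.resize(im[y0:y0+120,x0:x0+120,::-1],None,fx=5,fy=5,interpolation=2))
for n in ['shaft','shaft_tip']: print(n,[(np.round(d['at'],4).tolist(),round(d['confidence'],2)) for d in search_frame('wrist',n)[:2]])
```

```text
2.2 [0.52966143 0.0894812  0.2421642 ] [ 3.14158222e+00 -7.21661608e-04  2.91666498e+00] 0.04729738921502151
[320 183]
crop 260 123
shaft [([0.5263, 0.0943, 0.0604], 0.83)]
shaft_tip [([0.527, 0.0952, 0.062], 0.83)]
```

View pics/w1c.png

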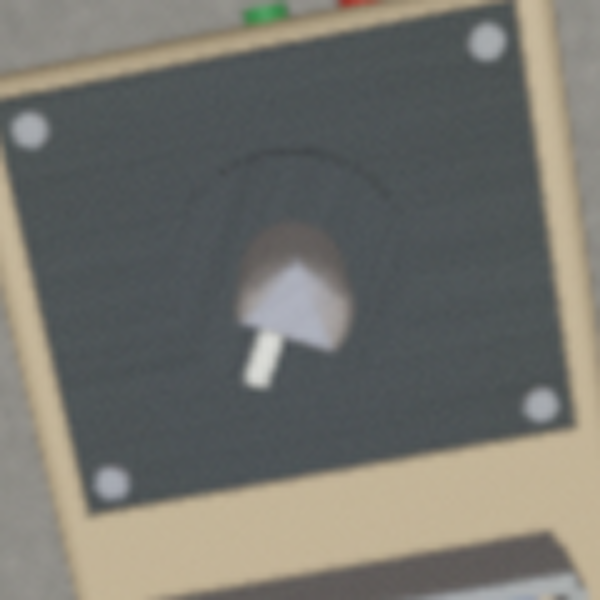

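```bash
cat > fit.py <<'E'
from h import *
from scipy.optimize import minimize
def dprof(r,f,n=40):
    a=np.arccos(f/r);t=np.linspace(a,2*np.pi-a,n);return np.c_[r*np.cos(t),r*np.sin(t)]
PR=np.vstack([np.c_[dprof(r,f),np.full(40,z)] for r,f,z in [(.013,.0065,.06),(.013,.0065,.101),(.010,.0045,.106)]])
def P(c,p,cal):
    return np.array([proj(c,q,cal) for q in p])
def fitshaft(im,cal,p0,x0,y0,w=120,F=5,name=None):
    c=cv2.resize(im[y0:y0+w,x0:x0+w],None,fx=F,fy=F,interpolation=2).astype(float)
    med=np.median(c[100:500,150:450].reshape(-1,3),0);d=np.abs(c-med).sum(2)
    a=(d>45).astype(np.uint8);a[:110]=0;a[430:]=0;a[:,:150]=0;a[:,420:]=0
    a=cv2.morphologyEx(a,cv2.MORPH_OPEN,np.ones((9,9)))
    def hullmask(p):
        R=np.array([[np.cos(p[2]),-np.sin(p[2])],[np.sin(p[2]),np.cos(p[2])]])
        W=PR.copy();W[:,:2]=W[:,:2]@R.T+p[:2]
        u=(P('wrist',W,cal)-[x0,y0]+.5)*F-.5
        h=cv2.convexHull(u.astype(np.float32));m=np.zeros(a.shape,np.uint8)
        cv2.fillConvexPoly(m,np.round(h*16).astype(np.int32),1,shift=4);return m,h
    return a,hullmask,c
E
python3 - <<'E'
from fit import *
cal=np.load('cal1.npy',allow_pickle=True).item();im=cv2.imread('pics/w1.png')[:,:,::-1]
x0,y0,F=260,123,5
a,hm,c=fitshaft(im,cal,None,x0,y0)
# line pixels: very bright and warm, below the flat
L=((c.min(2)>175)&(c[:,:,0]>=c[:,:,2]-3)).astype(np.uint8);L[:300]=0;L[430:]=0;L[:,:150]=0;L[:,420:]=0
ys,xs=np.nonzero(L);print('line px',len(xs),xs.mean(),ys.mean())
W=np.array([ray('wrist',((x+.5)/F-.5+x0,(y+.5)/F-.5+y0),.06,cal)[:2] for x,y in list(zip(xs,ys))[::7]])
m=W.mean(0);v=np.linalg.svd(W-m,full_matrices=False)[2][0];v*=np.sign(v[0]);print('line mid',m,'yaw',np.arctan2(v[1],v[0]),'ext',((W-m)@v).min(),((W-m)@v).max(),((W-m)@[-v[1],v[0]]).std())
a2=a.copy();a2[cv2.dilate(L,np.ones((9,9)))>0]=0;a2=cv2.morphologyEx(a2,cv2.MORPH_OPEN,np.ones((15,15)))
ex=cv2.dilate(L,np.ones((9,9)))>0
def cost(p):
    m_,_=hm(p);m_[ex]=0;return 1-(m_&a2).sum()/(m_|a2).sum()
best=min((minimize(cost,[.529,.096,y],method='Nelder-Mead',options=dict(initial_simplex=[[.529,.096,y],[.533,.096,y],[.529,.1,y],[.529,.096,y+.2]])) for y in (-.6,-.4,-.8)),key=lambda r:r.fun)
print(best.x,best.fun)
v=c[:,:,::-1].astype(np.uint8).copy()
cv2.polylines(v,[hm(best.x)[1].astype(np.int32)],True,(0,255,0),1)
cs,_=cv2.findContours(a2,0,2);cv2.drawContours(v,cs,-1,(0,0,255),1)
p=best.x;t=np.linspace(0,6.28,90);u=(P('wrist',np.c_[p[0]+.03*np.cos(t),p[1]+.03*np.sin(t),t*0+.06],cal)-[x0,y0]+.5)*F-.5
cv2.polylines(v,[u.astype(np.int32)],True,(255,255,0),1)
cv2.imwrite('pics/fit1.png',v)
E
```

```text
line px 1045 263.71387559808613 356.9540669856459
line mid [0.54562153 0.08252722] yaw -0.5333196992113507 ext -0.006847925536916756 0.007188170917285935 0.0014028425655769124
[0.53254087 0.09291994 0.21381255] 0.1979186199137446
```

View pics/fit1.png

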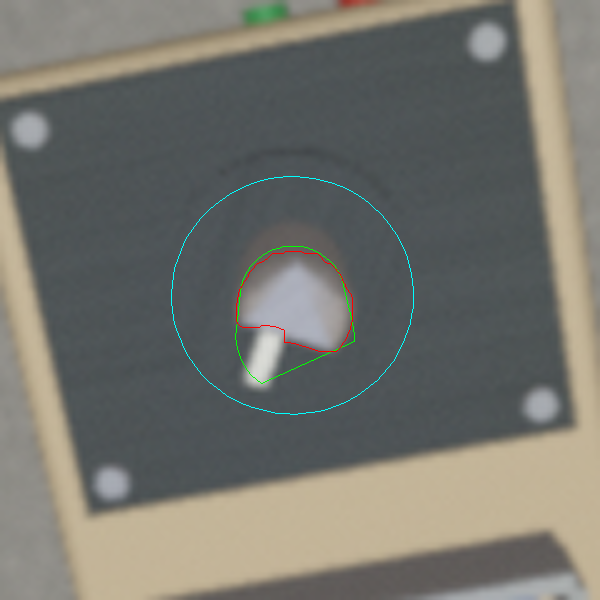

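Run:
```python
from fit import *
cal=np.load('cal1.npy',allow_pickle=True).item();im=cv2.imread('pics/w1.png')[:,:,::-1]
x0,y0,F=260,123,5
px=lambda u:((np.array(u)+.5)/F-.5+[x0,y0])
A,B=ray('wrist',px((241,324)),.101,cal),ray('wrist',px((333,352)),.101,cal)
d=(A-B)[:2];n=np.array([-d[1],d[0]]);n*=np.sign(n[0]);print('flat yaw',np.arctan2(n[1],n[0]),'chord',np.linalg.norm(d),'axis',(A+B)[:2]/2-.0065*n/np.linalg.norm(n))
a,hm,c=fitshaft(im,cal,None,x0,y0)
g=c-np.median(c[160:400,190:400].reshape(-1,3),0)
s=np.abs(g).sum(2)+2*np.abs(g[:,:,0]-g[:,:,2])
print([int(s[y,293]) for y in range(195,260,6)],[int(s[305,x]) for x in range(215,260,5)],[int(s[305,x]) for x in range(330,380,5)])
a=(s>45).astype(np.uint8);a[:190]=0;a[400:]=0;a[:,:200]=0;a[:,400:]=0
# cut off the line: below flat edge
yy,xx=np.mgrid[:600,:600];ex=(yy>324+(xx-241)*28/92+1)&(xx<300)&(yy>325)
a[ex]=0;a=cv2.morphologyEx(a,cv2.MORPH_OPEN,np.ones((11,11)))
def cost(p):
    m_,_=hm(p);return 1-(m_&a).sum()/(m_|a).sum()
for y in (-.7,-.55,-.4):
    b=minimize(cost,[.529,.096,y],method='Nelder-Mead',options=dict(initial_simplex=[[.529,.096,y],[.533,.096,y],[.529,.1,y],[.529,.096,y+.1]]));print(b.x,b.fun)
v=c[:,:,::-1].astype(np.uint8).copy()
cv2.polylines(v,[hm(b.x)[1].astype(np.int32)],True,(0,255,0),1)
cs,_=cv2.findContours(a,0,2);cv2.drawContours(v,cs,-1,(0,0,255),1)
p=b.x;t=np.linspace(0,6.28,90);u=(P('wrist',np.c_[p[0]+.03*np.cos(t),p[1]+.03*np.sin(t),t*0+.06],cal)-[x0,y0]+.5)*F-.5
cv2.polylines(v,[u.astype(np.int32)],True,(255,255,0),1)
cv2.imwrite('pics/fit2.png',v)
totool([.47,-.235,.2],3.14)
```

```text
flat yaw -0.5290115317067714 chord 0.021191975818164236 axis [0.52690987 0.09439701]
[7, 6, 6, 9, 15, 48, 61, 68, 65, 71, 93] [4, 2, 4, 14, 61, 131, 191, 234, 248] [257, 253, 237, 189, 113, 42, 3, 10, 4, 3]
[ 0.52726775  0.09393285 -0.55080291] 0.04650772330423103
[ 0.52746984  0.09386732 -0.50010192] 0.051490288010716645
[ 0.52728572  0.09389558 -0.56612156] 0.04645107097858048
t 2.35 pos [0.5281 0.0917 0.2427] rot [ 3.1414e+00 -7.0000e-04  2.9206e+00] shift mm [ -14.9 -331.5   42.6] roll -0.2194
```

View pics/fit2.png

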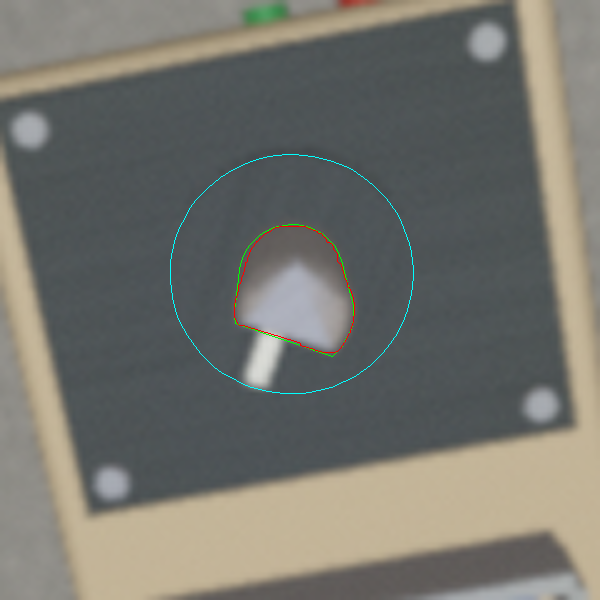

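```bash
cat >> fit.py <<'E'
def measure(guess,yaw):
    cal=get_calibration('wrist');im=read_camera('wrist');F=5
    u=np.round(proj('wrist',[*guess,.06],cal)).astype(int);x0,y0=u-[58,54]
    a,hm,c=fitshaft(im,cal,None,x0,y0)
    g=c-np.median(c[160:400,190:400].reshape(-1,3),0);s=np.abs(g).sum(2)+2*np.abs(g[:,:,0]-g[:,:,2])
    a=(s>45).astype(np.uint8)
    m0=cv2.dilate(hm([*guess,yaw])[0],np.ones((31,31)));a&=m0
    # ignore the strip of the white line
    R=lambda t:np.array([[np.cos(t),-np.sin(t)],[np.sin(t),np.cos(t)]])
    q=np.array([[.007,-.004],[.04,-.004],[.04,.004],[.007,.004]])@R(yaw).T+guess
    uu=(P('wrist',np.c_[q,[.06]*4],cal)-[x0,y0]+.5)*F-.5
    ex=np.zeros_like(a);cv2.fillPoly(ex,[uu.astype(np.int32)],1);ex&=1-cv2.erode(hm([*guess,yaw])[0],np.ones((9,9)))
    a[ex>0]=0;a=cv2.morphologyEx(a,cv2.MORPH_OPEN,np.ones((11,11)))
    def cost(p):
        m_=hm(p)[0];m_[ex>0]=0;return 1-(m_&a).sum()/(m_|a).sum()
    b=min((minimize(cost,[*guess,y],method='Nelder-Mead',options=dict(initial_simplex=[[*guess,y],[guess[0]+.003,guess[1],y],[guess[0],guess[1]+.003,y],[*guess,y+.1]])) for y in (yaw-.1,yaw,yaw+.1)),key=lambda r:r.fun)
    return b.x,b.fun
E
python3 - <<'E'
from fit import *
for i in range(3):
    s=observe();print(s['tool_pos'],s['tool_rot'],np.abs(s['qvel']).max())
    print(measure([.5273,.0940],-.54))
E
```

```text
[0.52810282 0.09172748 0.24267456] [ 3.14136321e+00 -7.10312454e-04  2.92062951e+00] 0.011890418677479878
(array([ 0.52736771,  0.09385141, -0.54408874]), np.float64(0.042734315144292156))
[0.52811811 0.0919135  0.24286383] [ 3.14133516e+00 -2.48501365e-04  2.92120846e+00] 0.007270519345459484
(array([ 0.5272918 ,  0.09386913, -0.55522187]), np.float64(0.03930242450021271))
[0.52819127 0.09194759 0.24294239] [ 3.14134939e+00 -2.10056158e-05  2.92139357e+00] 0.0032048308543851257
(array([ 0.52733606,  0.09388014, -0.5417445 ]), np.float64(0.03947592309001191))
```

Call:
step_arm(commands=[{"translation": [-1, -28, 2], "roll": 0}, {"translation": [-1, -28, 2], "roll": 0}, {"translation": [-1, -28, 2], "roll": 0}, {"translation": [-1, -28, 2], "roll": 0}, {"translation": [-1, -28, 2], "roll": 0}, {"translation": [-1, -28, 2], "roll": 0}, {"translation": [-1, -28, 2], "roll": 0}, {"translation": [-1, -28, 2], "roll": 0}, {"translation": [-1, -28, 2], "roll": 0}, {"translation": [-1, -28, 2], "roll": 0}, {"translation": [-1, -28, 2], "roll": 0}, {"translation": [0, -25, 2], "roll": 0}, {"translation": [0, 0, 0], "roll": -0.09}, {"translation": [0, 0, 0], "roll": -0.09}, {"translation": [0, 0, 0], "roll": 0}, {"translation": [0, 0, 0], "roll": 0}, {"translation": [0, 0, 0], "roll": 0}])

```text
time: 3.92
tool_pos: [0.4666, -0.2357, 0.2189]
tool_rot: [-3.142, 0.0, 3.098]
contact_force: [0.1, 0.1, -0.2]
opening: 0.092
grip_force: 0.0
```

Run:
```python
from h import *
s=observe();print(s['time'],s['tool_pos'],s['tool_rot'],np.abs(s['qvel']).max())
cal=get_calibration('wrist');im=read_camera('wrist');np.save('cal2.npy',cal,allow_pickle=True)
cv2.imwrite('pics/w2.png',im[:,:,::-1])
u=proj('wrist',[.47,-.235,.02],cal).astype(int)
x0,y0=u[0]-80,max(0,u[1]-75);print('crop',x0,y0)
cv2.imwrite('pics/w2c.png',cv2.resize(im[y0:y0+150,x0:x0+160,::-1],None,fx=4,fy=4,interpolation=2))
```

```text
3.9167 [ 0.46657194 -0.23571437  0.21889885] [-3.14151393e+00  3.03710202e-04  3.09837881e+00] 0.009146992048612782
crop 235 105
```

View pics/w2c.png

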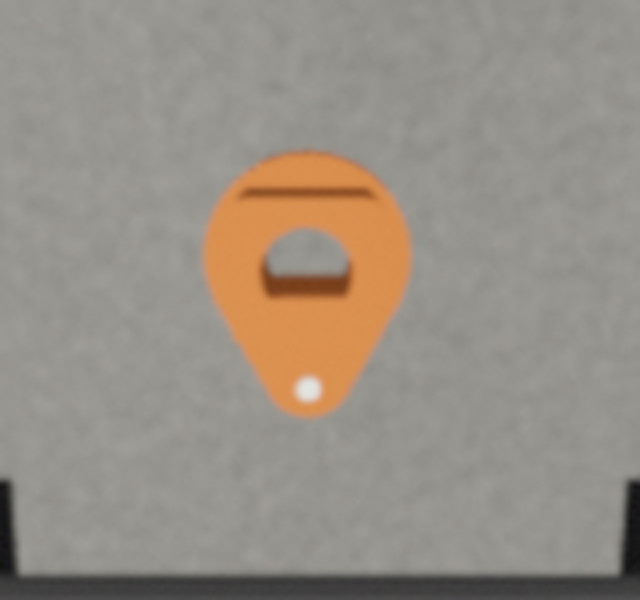

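```bash
cat > fitcam.py <<'E'
from fit import *
t=np.linspace(0,2*np.pi,80)
PL=np.vstack([np.c_[.034*np.cos(t),.034*np.sin(t)],np.c_[.045+.01*np.cos(t),.01*np.sin(t)]])
HB=np.array([[1,1],[1,-1],[-1,1],[-1,-1]])*.023
M=np.vstack([np.c_[PL,PL[:,:1]*0+z] for z in (0,.01)]+[np.c_[HB,HB[:,:1]*0+.04]])
def fitcam(im,cal,g,z0=0,F=4):
    u=proj('wrist',[*g[:2],z0+.02],cal).astype(int);x0,y0=u[0]-80,max(0,u[1]-75)
    c=cv2.resize(im[y0:y0+150,x0:x0+160],None,fx=F,fy=F,interpolation=2).astype(float)
    a=((c[:,:,0]-c[:,:,2])>45).astype(np.uint8)
    cs,_=cv2.findContours(a,0,2);cc=max(cs,key=cv2.contourArea);a[:]=0;cv2.drawContours(a,[cc],-1,1,-1)
    def hm(p):
        R=np.array([[np.cos(p[2]),-np.sin(p[2])],[np.sin(p[2]),np.cos(p[2])]])
        W=M.copy();W[:,:2]=W[:,:2]@R.T+p[:2];W[:,2]+=z0
        h=cv2.convexHull(((P('wrist',W,cal)-[x0,y0]+.5)*F-.5).astype(np.float32));m=np.zeros(a.shape,np.uint8)
        cv2.fillConvexPoly(m,np.round(h*16).astype(np.int32),1,shift=4);return m
    def cost(p):
        m=hm(p);return 1-(m&a).sum()/(m|a).sum()
    b=minimize(cost,g,method='Nelder-Mead',options=dict(initial_simplex=[g,np.add(g,[.004,0,0]),np.add(g,[0,.004,0]),np.add(g,[0,0,.1])]))
    return b.x,b.fun
E
python3 - <<'E'
from fitcam import *
cal=np.load('cal2.npy',allow_pickle=True).item();im=cv2.imread('pics/w2.png')[:,:,::-1]
b,f=fitcam(im,cal,[.46,-.237,-.05]);print(b,f)
d=ray('wrist',(308.5/4-.4+235,390/4-.4+105),.01,cal)[:2];print('dot',d,'model',b[:2]+.045*np.array([np.cos(b[2]),np.sin(b[2])]))
totool([*b[:2],.013],b[2]+np.pi)
E
```

```text
[ 0.45599285 -0.23954046 -0.03411834] 0.034614263505635456
dot [ 0.50175658 -0.24128588] model [ 0.50096666 -0.24107549]
t 3.97 pos [ 0.4666 -0.2358  0.2189] rot [-3.1416e+00  3.0000e-04  3.0988e+00] shift mm [ 10.5  -4.2 205.9] roll -0.0087
```

Call:
step_arm(commands=[{"translation": [10, -4, 10], "roll": -0.009}, {"translation": [0, 0, 28], "roll": 0}, {"translation": [0, 0, 28], "roll": 0}, {"translation": [0, 0, 28], "roll": 0}, {"translation": [0, 0, 28], "roll": 0}, {"translation": [0, 0, 28], "roll": 0}, {"translation": [0, 0, 25], "roll": 0}, {"translation": [0, 0, 15], "roll": 0}, {"translation": [0, 0, 10], "roll": 0}, {"translation": [0, 0, 5], "roll": 0}, {"translation": [0, 0, 0], "roll": 0}, {"translation": [0, 0, 0], "roll": 0}])

```text
time: 4.97
tool_pos: [0.4568, -0.2401, 0.0144]
tool_rot: [-3.141, 0.001, 3.109]
contact_force: [0.2, 0.4, -0.5]
opening: 0.0916
grip_force: 0.0
```

Call:
step_arm(commands=[{"translation": [0, 0, 0], "roll": 0}, {"translation": [0, 0, 0], "roll": 0}, {"translation": [0, 0, 0], "roll": 0}, {"translation": [0, 0, 0], "roll": 0}, {"translation": [0, 0, 0], "roll": 0}, {"translation": [0, 0, 0], "roll": 0}, {"translation": [0, 0, 0], "roll": 0}, {"translation": [0, 0, 0], "roll": 0}], fingers=0, grip_force=25)

```text
time: 5.63
tool_pos: [0.4562, -0.2398, 0.0137]
tool_rot: [3.141, -0.0, 3.109]
contact_force: [-0.6, 1.0, 0.4]
opening: 0.0455
grip_force: 25.0
```

Call:
step_arm(commands=[{"translation": [0, 0, -12], "roll": 0}, {"translation": [0, 0, -23], "roll": 0}, {"translation": [0, 0, -23], "roll": 0}, {"translation": [0, 0, -23], "roll": 0}, {"translation": [0, 0, -23], "roll": 0}, {"translation": [0, 0, -23], "roll": 0}, {"translation": [0, 0, -23], "roll": 0}])

```text
time: 6.22
tool_pos: [0.4559, -0.2397, 0.1646]
tool_rot: [3.141, -0.001, 3.109]
contact_force: [0.2, 0.4, -1.3]
opening: 0.0458
grip_force: 25.0
```

Call:
step_arm(commands=[{"translation": [-3, 14, 0], "roll": 0}, {"translation": [-5, 28, 0], "roll": 0}, {"translation": [-5, 28, 0], "roll": 0}, {"translation": [-5, 28, 0], "roll": 0}, {"translation": [-5, 28, 0], "roll": 0}, {"translation": [-5, 28, 0], "roll": 0}, {"translation": [-5, 28, 0], "roll": 0}, {"translation": [-5, 28, 0], "roll": 0}, {"translation": [-5, 28, 0], "roll": 0}, {"translation": [-5, 28, 0], "roll": 0}, {"translation": [-5, 28, 0], "roll": 0}, {"translation": [-5, 28, 0], "roll": 0}, {"translation": [-2, 14, 0], "roll": 0.06}, {"translation": [0, 0, 0], "roll": 0.1}, {"translation": [0, 0, 0], "roll": 0.1}, {"translation": [0, 0, 0], "roll": 0.1}, {"translation": [0, 0, 0], "roll": 0.1}, {"translation": [0, 0, 0], "roll": 0.05}, {"translation": [0, 0, 0], "roll": 0}, {"translation": [0, 0, 0], "roll": 0}])

```text
time: 7.88
tool_pos: [0.527, 0.0939, 0.1635]
tool_rot: [-3.141, -0.001, 2.601]
contact_force: [0.7, -0.2, -1.1]
opening: 0.0459
grip_force: 25.0
```

Run:
```python
from h import *
for i in range(3):
    cal=get_calibration('wrist');im=read_camera('wrist')
np.save('cal3.npy',cal,allow_pickle=True);cv2.imwrite('pics/w3.png',im[:,:,::-1])
totool([.5273,.0939,.164],np.pi-.545);s=observe();print(s['opening'],s['grip_force'],s['contact_force'],s['torque'])
u=proj('wrist',[.5273,.0939,.16],cal).astype(int);print(u)
x0,y0=u[0]-150,max(0,u[1]-120);print(x0,y0)
cv2.imwrite('pics/w3c.png',cv2.resize(im[y0:y0+200,x0:x0+260,::-1],None,fx=3,fy=3,interpolation=2))
```

```text
t 8.03 pos [0.5272 0.0939 0.1636] rot [-3.1415e+00 -2.0000e-04  2.6000e+00] shift mm [-0.1  0.1 -0.4] roll 0.0034
0.045882706815936196 24.999503195285797 [-1.19040996  0.18273639 -1.18740055] [-0.0195512  -0.01729921 -0.01011973]
[316 237]
166 117
```

View pics/w3c.png

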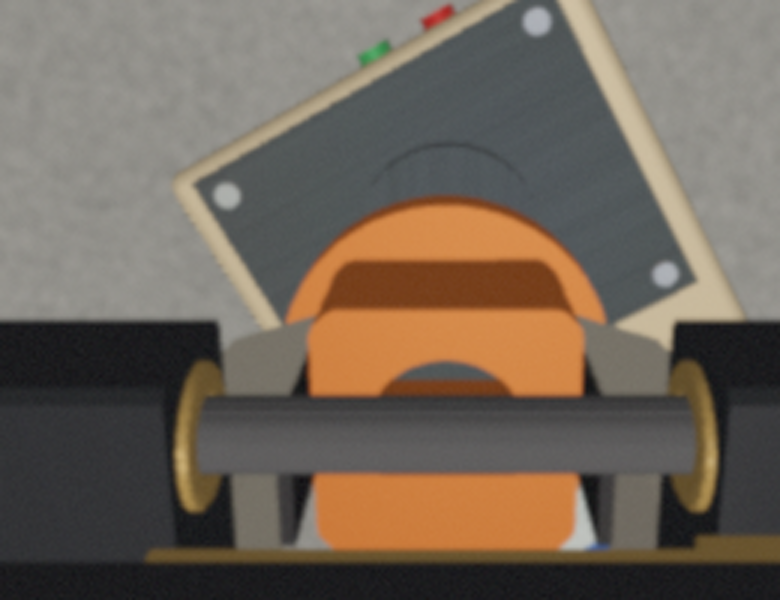

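Run:
```python
from h import *
cal=np.load('cal3.npy',allow_pickle=True).item()
s=observe();R=Ro.from_euler('xyz',s['tool_rot']).as_matrix();z0=s['tool_pos'][2]-.0137
px=lambda u:((np.array(u)+.5)/3-.5+[166,117])
for n,u,z in [('hub rear(23)',(446,310),.04),('hub base rear(23)',(446,261),.01),('hub L',(309,325),.04),('hub R',(584,325),.04),('plate rear top(34)',(446,204),.01),('plate rear bot(34)',(446,197),0)]:
    print(n,np.round(1000*R.T@(ray('wrist',px(u),z0+z,cal)-s['tool_pos']),1))
```

```text
hub rear(23) [ 22.2  -1.1 -26.3]
hub base rear(23) [21.9 -1.1  3.7]
hub L [ 19.5 -24.  -26.3]
hub R [ 19.5  21.9 -26.3]
plate rear top(34) [33.6 -1.1  3.7]
plate rear bot(34) [32.9 -1.1 13.7]
```

Call:
step_arm(commands=[{"translation": [1, 0.8, 5], "roll": 0.003}, {"translation": [0, 0, 15], "roll": 0}, {"translation": [0, 0, 15], "roll": 0}, {"translation": [0, 0, 5], "roll": 0}, {"translation": [0, 0, 2], "roll": 0}, {"translation": [0, 0, 2], "roll": 0}, {"translation": [0, 0, 2], "roll": 0}, {"translation": [0, 0, 0], "roll": 0}])

```text
time: 8.7
tool_pos: [0.527, 0.0951, 0.1179]
tool_rot: [3.141, 0.0, 2.596]
contact_force: [-0.2, -0.2, -2.1]
opening: 0.0463
grip_force: 25.0
```

Call:
step_arm(commands=[{"translation": [0, 0, 1], "roll": 0}, {"translation": [0, 0, 1], "roll": 0}, {"translation": [0, 0, 1], "roll": 0}, {"translation": [0, 0, 0], "roll": 0}])

```text
time: 9.03
tool_pos: [0.5268, 0.0951, 0.1147]
tool_rot: [3.141, -0.0, 2.596]
contact_force: [-0.1, -0.1, -1.0]
opening: 0.0456
grip_force: 25.0
```

Underside at 0.101 with no side force: past the lead-in. Continuing down.

Call:
step_arm(commands=[{"translation": [0, 0, 2], "roll": 0}, {"translation": [0, 0, 2], "roll": 0}, {"translation": [0, 0, 2], "roll": 0}, {"translation": [0, 0, 2], "roll": 0}, {"translation": [0, 0, 0], "roll": 0}])

```text
time: 9.45
tool_pos: [0.5265, 0.0951, 0.1061]
tool_rot: [-3.141, -0.001, 2.596]
contact_force: [-0.2, -0.7, -1.4]
opening: 0.0459
grip_force: 25.0
```

Call:
step_arm(commands=[{"translation": [0, 0, 4], "roll": 0}, {"translation": [0, 0, 4], "roll": 0}, {"translation": [0, 0, 4], "roll": 0}, {"translation": [0, 0, 4], "roll": 0}, {"translation": [0, 0, 4], "roll": 0}, {"translation": [0, 0, 4], "roll": 0}, {"translation": [0, 0, 4], "roll": 0}, {"translation": [0, 0, 2], "roll": 0}, {"translation": [0, 0, 0], "roll": 0}])

```text
time: 10.2
tool_pos: [0.5265, 0.0951, 0.0761]
tool_rot: [-3.141, -0.001, 2.596]
contact_force: [-0.1, -0.3, -0.4]
opening: 0.046
grip_force: 25.0
```

Call:
step_arm(commands=[{"translation": [0, 0, 1], "roll": 0}, {"translation": [0, 0, 0.8], "roll": 0}, {"translation": [0, 0, 0], "roll": 0}, {"translation": [0, 0, 0], "roll": 0}])

```text
time: 10.53
tool_pos: [0.5269, 0.0951, 0.0751]
tool_rot: [3.141, 0.0, 2.596]
contact_force: [-0.1, 0.2, -1.5]
opening: 0.0457
grip_force: 25.0
```

Call:
step_arm(commands=[{"translation": [0, 0, 0.6], "roll": 0}, {"translation": [0, 0, 0.6], "roll": 0}, {"translation": [0, 0, 0], "roll": 0}, {"translation": [0, 0, 0], "roll": 0}])

```text
time: 10.87
tool_pos: [0.5268, 0.0951, 0.0737]
tool_rot: [3.141, 0.0, 2.596]
contact_force: [0.2, 0.5, -2.1]
opening: 0.0459
grip_force: 25.0
```

Effectively down; release and it drops any remainder, then back off straight up.

Call:
step_arm(commands=[{"translation": [0, 0, 0.5], "roll": 0}, {"translation": [0, 0, 0], "roll": 0}, {"translation": [0, 0, 0], "roll": 0}])

```text
time: 11.12
tool_pos: [0.5268, 0.0951, 0.0737]
tool_rot: [3.141, 0.0, 2.596]
contact_force: [-2.2, -0.9, 5.0]
opening: 0.0458
grip_force: 25.0
```

Call:
step_arm(commands=[{"translation": [0, 0, 0], "roll": 0}, {"translation": [0, 0, 0], "roll": 0}, {"translation": [0, 0, 0], "roll": 0}, {"translation": [0, 0, 0], "roll": 0}, {"translation": [0, 0, 0], "roll": 0}, {"translation": [0, 0, 0], "roll": 0}], fingers=1)

```text
time: 11.62
tool_pos: [0.5268, 0.0951, 0.0731]
tool_rot: [3.142, -0.0, 2.596]
contact_force: [0.3, -0.3, -0.0]
opening: 0.0813
grip_force: 0.0
```

Call:
step_arm(commands=[{"translation": [0, 0, -10], "roll": 0}, {"translation": [0, 0, -20], "roll": 0}, {"translation": [0, 0, -25], "roll": 0}, {"translation": [0, 0, -25], "roll": 0}, {"translation": [0, 0, -25], "roll": 0}, {"translation": [0, 0, -25], "roll": 0}, {"translation": [0, 0, -25], "roll": 0}, {"translation": [0, 0, -20], "roll": 0}, {"translation": [0, 0, 0], "roll": 0}, {"translation": [0, 0, 0], "roll": 0}, {"translation": [0, 0, 0], "roll": 0}])

```text
time: 12.53
tool_pos: [0.5263, 0.0951, 0.2477]
tool_rot: [-3.141, -0.001, 2.596]
contact_force: [-0.5, 0.6, -0.4]
opening: 0.0923
grip_force: 0.0
```

Run:
```python
from fitcam import *
cal=get_calibration('wrist');im=read_camera('wrist');s=observe();print(s['tool_pos'],s['contact_force'],s['opening'])
for z0 in (.056,.06,.064,.07): print(z0,fitcam(im,cal,[.527,.095,-.545],z0))
u=proj('wrist',[.527,.095,.08],cal).astype(int);x0,y0=u[0]-90,max(0,u[1]-75)
cv2.imwrite('pics/w4c.png',cv2.resize(im[y0:y0+150,x0:x0+180,::-1],None,fx=4,fy=4,interpolation=2))
```

```text
[0.52606693 0.0950918  0.24720453] [ 0.38574364  1.42696118 -0.28292653] 0.09157085255868316
0.056 (array([ 0.52676012,  0.09354116, -0.51822071]), np.float64(0.050864763492394216))
0.06 (array([ 0.52640502,  0.09383708, -0.53457728]), np.float64(0.04063322351381027))
0.064 (array([ 0.52605787,  0.09415034, -0.5499964 ]), np.float64(0.03306260923203452))
0.07 (array([ 0.52559721,  0.09441988, -0.54054729]), np.float64(0.0418091827290652))
```

View pics/w4c.png

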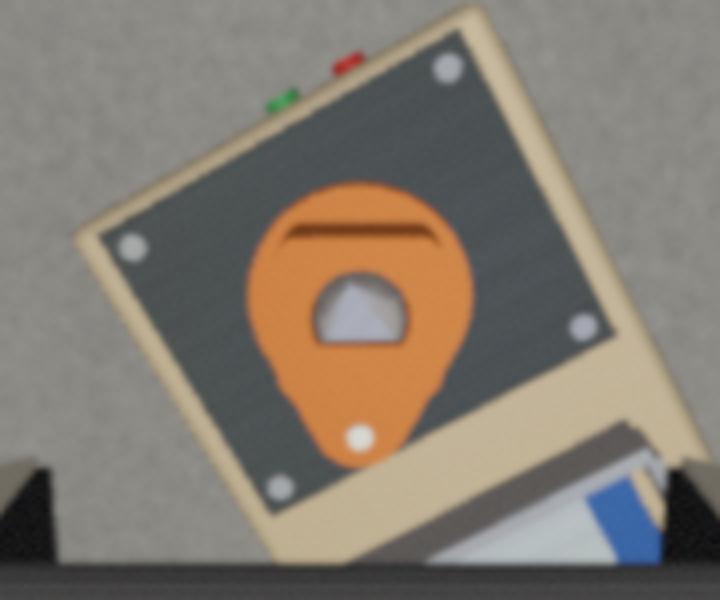

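The picture shows the cam on the shaft, with the flats matching at about (360,345) and the nose dot at (360,438). The contact force and the height both agree that it is on the collar.

```bash
python3 -c "
from cell import *
print(hand_in())"
```

```text
the job is handed in; nothing more can be done
None
```

The cam is on the D shaft, hub up with the flats matched. Height and contact force put it flush on the collar. The gripper is clear, the other objects were not touched, and the job was handed in at about 12.6 s; no verdict was returned.

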